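Hold the bean dispenser's spring gate open at its line

TASK

The bean dispenser between the espresso machine and the toaster is empty and I want to brush out its throat. First lift whatever stands in front of the gate's knob out of the way and set it down upright on the worktop, well to one side of the knob's path; then pull the spring-loaded gate out by its knob until the line across the slide is level with the front ends of the two rails, where its hole stands under the hopper. Keep it there: the gate springs shut when let go, so finish with the knob still held in the gripper at the line, and leave everything else standing where it is.

Things in the scene. Friction and masses are not known exactly. Their poses are not given: they have to be found in the camera images.
- dispenser: bean dispenser, fixed: dark foot plate 150 x 114 mm, aluminium bed with two rails 75 to 95 mm above the worktop, open clear hopper 92 mm across over it, top at 232 mm. Origin on the worktop under the hopper's axis, z up. Its front and the gate's pull look along its own -x (to the robot at yaw 0). Rails reach from x = -95 mm (front ends) to +90 mm; all within 57 mm of its x axis
- gate (a joint): how far the gate is pulled out (m): 0 shut, 0.045 with its line level with the rails' front ends (its 36 mm hole then lies under the 26 mm throat), 0.070 at its end stop. It slides level along the dispenser's -x. A spring pulls it shut: about 6 N at 0, 11.5 N at the line, 14.5 N at the stop
- knob (a point): middle of the upright round wooden knob on the slide's front end, 113 mm above the worktop, 124 mm in front of the dispenser's origin when shut; moves with the gate. Knob 90 to 131 mm above the worktop, 28 mm thick 6 mm above this point, 19 mm at its neck. Steel slide below it: top at 89 mm, 51 mm wide, ends 18 mm beyond the knob's axis. Free to grip from above, fingers either way round
- line (a point): the middle of the dark line engraved across the top of the slide; it moves with the gate. 45 mm behind the rails' front ends when the gate is shut
- rail_ends (a point): the point on the dispenser midway between the front ends of the two rails, at the height of the slide's top: the mark to which the line is pulled
- corked_bottle: little clear glass bottle with a cork, round, 48 mm across, 128 mm high, 0.25 kg; origin at the centre of its underside, z up. Best gripped round the body, 50 to 85 mm up (the thinner neck above that is as thick to the touch as the body). Either it or the spice jar stands in front of the knob at the start, the other about 13 cm to the left of that
- spice_jar: round spice jar with a red cap, 45 mm across, 106 mm high, 0.11 kg; origin at the centre of its underside, z up. Either it or the corked bottle stands in front of the knob
- cup: small white cup, 62 mm across and 52 mm high, on the dispenser's foot plate under the spout; origin at the centre of its underside. To be left alone
- milk_jug: steel milk jug, 74 mm across, 88 mm high, left of the dispenser; origin at the centre of its underside. To be left alone
- brush: small brush, 160 mm long, lying on the worktop to the left; origin at its underside. To be left alone
- hopper_lid: the dispenser's round black lid with a small knob, 96 mm across, 31 mm high, lying on the worktop to the left; origin at the centre of its underside. To be left alone
Not all that is in view belongs to the job. Leave any orange look-alike of the spice_jar alone.

How it is judged:
On the way:
1. the bottle and the jar both stand upright on the worktop, let go, clear of the knob's path, with the gate still shut ((y of corked_bottle in the frame of dispenser above 0.065 m or y of corked_bottle in the frame of dispenser below -0.065 m or x of corked_bottle in the frame of dispenser below -0.3 m) and angle between each of corked_bottle, spice_jar's own z axis and vertical below 0.1 rad and height (world z) of corked_bottle between -0.008 and 0.008 m and linear speed of each of corked_bottle, spice_jar below 0.03 m/s and contact force between each of the arm, the fingers and corked_bottle below 0.3 N and (y of spice_jar in the frame of dispenser above 0.065 m or y of spice_jar in the frame of dispenser below -0.065 m or x of spice_jar in the frame of dispenser below -0.3 m) and height (world z) of spice_jar between -0.008 and 0.008 m and contact force between each of the arm, the fingers and spice_jar below 0.3 N and value of joint gate below 0.01 m), for 0.2 s.
At the end, for the whole second after the job is handed in: fingers hold the gate at rest with its line within 5 mm of the rails' front ends, nothing else holding it; bottle and jar stand upright, let go, on the worktop, centres at least 65 mm to either side of the line along which the knob moves (or over 300 mm in front of the dispenser's origin) (value of joint gate between 0.04 and 0.05 m and velocity of joint gate between -0.01 and 0.01 m/s and contact force between the fingers and gate above 5 N and (y of corked_bottle in the frame of dispenser above 0.065 m or y of corked_bottle in the frame of dispenser below -0.065 m or x of corked_bottle in the frame of dispenser below -0.3 m) and angle between each of corked_bottle, spice_jar's own z axis and vertical below 0.1 rad and height (world z) of corked_bottle between -0.008 and 0.008 m and linear speed of each of corked_bottle, spice_jar below 0.03 m/s and contact force between each of the arm, the fingers, gate and corked_bottle below 0.3 N and (y of spice_jar in the frame of dispenser above 0.065 m or y of spice_jar in the frame of dispenser below -0.065 m or x of spice_jar in the frame of dispenser below -0.3 m) and height (world z) of spice_jar between -0.008 and 0.008 m and contact force between each of the arm, the fingers, gate and spice_jar below 0.3 N and contact force between gate and cup below 0.3 N); the arm keeps its last pose, push and grip.
It fails at once if the gate is pulled more than 15 mm while the bottle or jar still stands in the knob's path (value of joint gate above 0.015 m and (not (y of corked_bottle in the frame of dispenser above 0.065 m or y of corked_bottle in the frame of dispenser below -0.065 m or x of corked_bottle in the frame of dispenser below -0.3 m) or not (y of spice_jar in the frame of dispenser above 0.065 m or y of spice_jar in the frame of dispenser below -0.065 m or x of spice_jar in the frame of dispenser below -0.3 m))).
It fails at once if the bottle or the jar is tipped over (angle between any of corked_bottle, spice_jar's own z axis and vertical above 0.6 rad).
It fails at once if the cup under the spout is moved more than 20 mm (distance of cup from where it was at the start of the episode above 0.02 m).
It fails at once if the milk jug, the brush or the lid is moved more than 30 mm (distance of any of milk_jug, brush, hopper_lid from where it was at the start of the episode above 0.03 m).
It fails at once if bottle and jar are both moved from their places (only the one in the way needs moving) (distance of each of corked_bottle, spice_jar from where it was at the start of the episode above 0.03 m).
It also fails if it takes over 48 s, if anything falls off the work surface, if the arm or the gripper's body presses on something with over 40 N, if the wrist force passes 120 N, or if a joint passes its speed limit or range.

ROBOT

A 6-joint arm with a two-finger parallel gripper is mounted at the origin on a cart in front of the work surface, level with it; the furniture and walls round the work are solid. World frame = base frame: x ahead of the robot, y to its left, z up, the work surface at z = 0. Lengths are in m, angles in rad, forces in N, time in s.
With the tool pointing down it reaches from about 0.275 to 1 m from the base axis. Payload 8.4 kg.
Tool frame: the origin (TCP) lies on the centre line of the jaws, within the pads' length; the fingertips stand 17 mm ahead of it and the grasp point (between the pads) lies 2 mm behind it (bot.tcp_to_tips is the y of the fingertips in the tool frame, in m); y points along the fingers, z is the direction in which the jaws open and shut, and the axes are right-handed (so a half turn about y gives the same grasp; the last joint's range is limited). The gripper opens to 85 mm and grips with 20 to 120 N. Pads are 22 mm wide; open, the fingers measure 114 mm over their backs; the gripper's body (76 mm by 85 mm) begins 54 mm behind the grasp point. The pads swing forward as they close: fully open they stand 13 mm farther back than shut.
Start: joints at [-1.29, 0.353, 1.633, -0, 1.155, -0.002], TCP at [0.174, -0.6, 0.248] pointing down, gripper open.
Joint ranges: [-2.63, 2.63], [-0.92, 2.1], [0.06, 2.66], [-1.3, 4.44], [0, 2.69], [-3.02, 3.02]. Speed limits (rad/s): [2.22, 2.22, 2.79, 3.14, 3.14, 3.14].

INTERFACE

Orientations are given as a unit quaternion [x, y, z, w].
In Python, from workcell import bot, hand, kinematics, get_obs, vision, hand_in gives the robot as it stands. The module is installed in compiled form; this text tells all that it offers. Calls block until the motion is done:
- bot.reach(position, orientation): joint-space move of the TCP to a pose.
- bot.servo_line(position, ori=None, velocity=0.15): straight line of the TCP; ori=None keeps the orientation; velocity is the mean speed in m/s.
- bot.goto_joints(angles): joint-space move.
- hand.move_gripper(opening, strength=None): finger opening in m; strength is the grip in N (None keeps the last); returns when the fingers have stopped.
- bot.dwell(seconds).
- kinematics.solve_ik(position, orientation): joint angles nearest the present ones, or None.
- get_obs(): the state.
- vision.read_camera(name): name is "side" or "top" or "wrist"; returns a dict with "frame" (420x560x3 uint8, red, green, blue), "intrinsics" (3x3 intrinsics, pixels), "view" (4x4, takes a point from world to camera coordinates). Camera axes: x right, y down, z forward; pixel columns grow to the right and rows downward; lengths in m; the calibration is good to about 2 mm. A picture is of the moment at which its call begins. There is no depth.
A pose or a line that the arm cannot do raises bot.IKError and nothing moves.
- hand_in(): hands the job in, once; it reports no verdict.
The state is a dict: "time_s": time; "joint_pos": joint angles; "joint_vel": joint speeds; "joint_efforts": joint torques, N m; "position": TCP position; "orientation": TCP orientation; "wrist_force": force on the tool from outside, world axes, zero at the start; "ft_torque": the same for the moment, N m; "gripper_width": finger opening in m.
Only numpy, scipy, OpenCV 4.12 (cv2) and the standard library are available. Lean on these libraries where they do the work, as an engineer would, in place of code of your own. Each camera call takes 0.05 s, during which the arm holds its last target.

## Working session

There is one attempt and no reset: what is moved stays moved. The work goes in short steps, each a Python script; the robot and the scene stay as the last script left them, time stands still between calls to the robot, and variables do not carry over. Pictures are saved under pics/ and viewed, and the job is handed in when it is done.

```bash
mkdir -p pics; python3 - <<'E'
from workcell import bot, hand, kinematics, get_obs, vision
import cv2, numpy as np
for n in ("side","top","wrist"):
    d=vision.read_camera(n)
    cv2.imwrite(f"pics/{n}0.png",d["frame"][:,:,::-1])
    np.savez(f"pics/{n}0.npz",**d)
    V=d["view"]; print(n,d["intrinsics"].round(1).tolist(),(-V[:3,:3].T@V[:3,3]).round(3),V[:3,:3].round(2).tolist())
o=get_obs();print(o["time_s"],o["position"],o["orientation"],o["gripper_width"],bot.tcp_to_tips)
E
```

```text
side [[383.2, 0.0, 277.8], [0.0, 383.2, 211.6], [0.0, 0.0, 1.0]] [0.54  0.814 0.522] [[-1.0, -0.03, -0.02], [0.0, 0.48, -0.88], [0.03, -0.88, -0.48]]
top [[398.8, 0.0, 273.6], [0.0, 398.8, 211.9], [0.0, 0.0, 1.0]] [0.471 0.072 1.017] [[-0.02, -1.0, 0.02], [-0.99, 0.02, -0.12], [0.12, -0.03, -0.99]]
wrist [[291.5, 0.0, 277.7], [0.0, 291.5, 213.2], [0.0, 0.0, 1.0]] [ 0.243 -0.581  0.373] [[0.28, -0.96, -0.0], [-0.92, -0.27, 0.29], [-0.28, -0.08, -0.96]]
0.15 [ 0.17427735 -0.59986466  0.24774873] [-0.09968324  0.70041197 -0.69969327  0.09957742] 0.08535046322001383 0.017
```

View pics/side0.png

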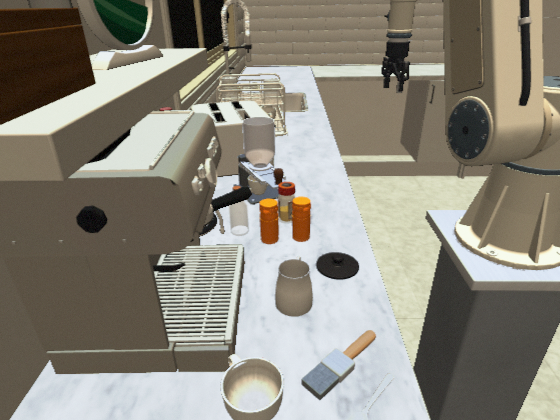

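View pics/top0.png

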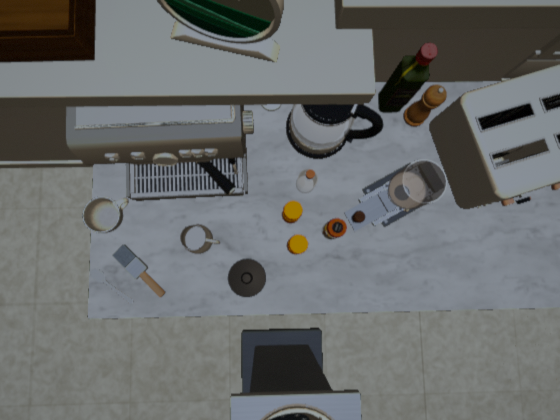

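The side view shows the red-capped jar at (287,188–215), in front of the dark knob at (279,173). Two orange look-alikes are at (269,220) and (301,220), and the clear bottle is at (239,212). The top view has the jar cap at (336,229), the knob at (358,216), the bottle at (307,180) and the hopper at about (425,182). I'll zoom in.

```bash
python3 - <<'E'
import cv2
t=cv2.imread("pics/top0.png")[140:290,260:460]; cv2.imwrite("pics/topz.png",cv2.convertScaleAbs(cv2.resize(t,None,fx=4,fy=4,interpolation=cv2.INTER_CUBIC),alpha=1.4))
s=cv2.imread("pics/side0.png")[110:250,200:340]; cv2.imwrite("pics/sidez.png",cv2.convertScaleAbs(cv2.resize(s,None,fx=4.2,fy=4.2,interpolation=cv2.INTER_CUBIC),alpha=1.2))
E
```

```text
(no output)
```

View pics/topz.png

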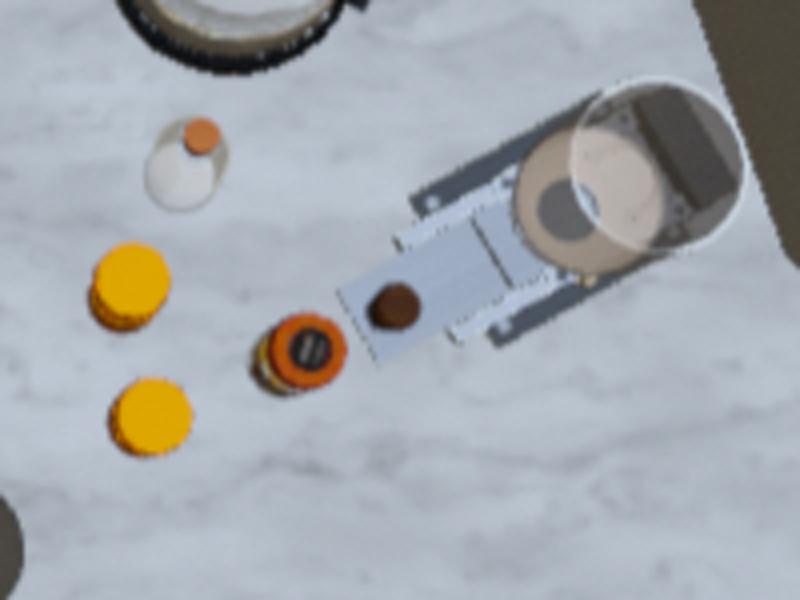

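View pics/sidez.png

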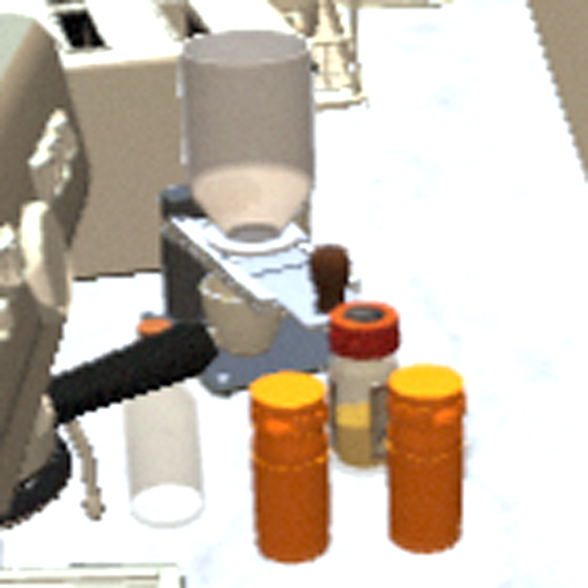

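```bash
cat > h.py <<'E'
import numpy as np, cv2
def ray(d,u,v):
    K=d["intrinsics"];V=d["view"];R=V[:3,:3];c=-R.T@V[:3,3]
    return c,R.T@np.linalg.inv(K)@np.array([u,v,1.])
def plane(d,u,v,z):
    c,r=ray(d,u,v); return c+r*(z-c[2])/r[2]
def proj(d,p):
    q=d["view"]@np.append(p,1); q=d["intrinsics"]@q[:3]; return q[:2]/q[2]
def blob(mask,near):
    n,l,s,c=cv2.connectedComponentsWithStats(mask.astype(np.uint8))
    i=min((i for i in range(1,n) if s[i,4]>15),key=lambda i:np.hypot(*(c[i]-near)))
    return c[i],s[i]
E
python3 - <<'E'
from h import *
d=np.load("pics/top0.npz"); s=np.load("pics/side0.npz")
pts=dict(knobtop=(397,303,.131),jar=(311,348,.106),oA=(135,285,.106),oB=(152,417,.106),cork=(202,135,.128),bottlebase=(180,178,0),rim=(657,163,.232),
 slL=(338,290,.089),slR=(379,363,.089),rL=(400,243,.095),rR=(456,338,.095),lL=(473,218,.089),lR=(510,287,.089),footL=(412,198,.0),footR=(496,345,.0))
P={}
for k,(x,y,z) in pts.items():
    P[k]=plane(d,260+(x+.5)/4-.5,140+(y+.5)/4-.5,z); print(k,P[k].round(4), "side px",((proj(s,P[k])-[200,110]+.5)*4.2).round())
f=d["frame"].astype(int)
hsv=cv2.cvtColor(d["frame"],cv2.COLOR_RGB2HSV)
c,st=blob((hsv[...,2]<110)&(hsv[...,1]>80),(358.5,215.5));print("knobmask",c,st,plane(d,*c,.122))
a=(P["lL"]+P["lR"])/2;b=(P["slL"]+P["slR"])/2;e=a-b;print("yaw line-front",np.degrees(np.arctan2(e[1],e[0])),np.linalg.norm(e))
m=P["lL"]-P["lR"];print("yaw line perp",np.degrees(np.arctan2(-m[0],m[1])),np.linalg.norm(m))
m=P["rL"]-P["rR"];print("yaw rails",np.degrees(np.arctan2(-m[0],m[1])),np.linalg.norm(m))
e=P["rim"]-P["knobtop"];print("yaw rim-knob",np.degrees(np.arctan2(e[1],e[0])),np.linalg.norm(e[:2]))
E
```

```text
knobtop [ 0.5702 -0.143   0.131 ] side px [329. 248.]
jar [ 0.5478 -0.0981  0.106 ] side px [364. 313.]
oA [0.5861 0.0023 0.106 ] side px [295. 387.]
oB [ 0.5099 -0.0054  0.106 ] side px [429. 380.]
cork [ 0.6688 -0.0365  0.128 ] side px [156. 323.]
bottlebase [ 0.669  -0.0368  0.    ] side px [169. 510.]
rim [ 0.6279 -0.254   0.232 ] side px [245.  45.]
slL [ 0.5832 -0.1186  0.089 ] side px [309. 324.]
slR [ 0.5397 -0.1409  0.089 ] side px [377. 309.]
rL [ 0.6097 -0.1551  0.095 ] side px [270. 292.]
rR [ 0.5531 -0.1854  0.095 ] side px [357. 274.]
lL [ 0.6248 -0.2009  0.089 ] side px [252. 273.]
lR [ 0.5832 -0.2207  0.089 ] side px [314. 262.]
footL [ 0.6534 -0.1878  0.    ] side px [216. 398.]
footR [ 0.5565 -0.2376  0.    ] side px [354. 366.]
knobmask [358.29213483 216.65168539] [353 212  11  10  89] [ 0.56830712 -0.14371301  0.122     ]
yaw line-front -62.272600691163916 0.09154571404731222
yaw line perp -64.53606176072056 0.04610041023450692
yaw rails -61.88747733611816 0.06418920810647723
yaw rim-knob -62.554632187040035 0.12509954623538908
```

```bash
cat >> h.py <<'E'
from scipy.spatial.transform import Rotation as Ro
YAW=np.radians(-62.5); O=np.array([.6275,-.2535])
ex=np.array([np.cos(YAW),np.sin(YAW)]); ey=np.array([-ex[1],ex[0]])
def W(x,y,z): return np.array([*(O+x*ex+y*ey),z])
def D(p): q=np.asarray(p)[:2]-O; return np.array([q@ex,q@ey])
def quat(jaw):
    y=np.array([0,0,-1.]); z=np.array([*jaw,0.]); return Ro.from_matrix(np.c_[np.cross(y,z),y,z]).as_quat()
E
python3 - <<'E'
from h import *
from workcell import *
o=get_obs(); R=Ro.from_quat(o["orientation"]).as_matrix(); print(R.round(2).tolist(), "cam in tool",(R.T@(np.array([.243,-.581,.373])-o["position"])).round(3))
for n in dict(jar=1,):pass
J=np.array([.5478,-.0981]); Kn=np.array([.5695,-.1433]); print("jar D",D(J),"knob D",D(Kn),"bottle D",D([.669,-.0366]))
for nm,p,js in [("jar",[*J,.09],[ey,-ey]),("jarup",[*J,.24],[ey,-ey]),("place",[.4395,-.217,.09],[ey,-ey]),("knob",[*Kn,.116],[ex,-ex]),("knobend",W(-.17,0,.116),[ex,-ex])]:
    for j in js:
        q=kinematics.solve_ik(p,quat(j)); print(nm,j.round(2),None if q is None else np.round(q,2))
E
```

```text
[[-0.96, -0.0, 0.28], [-0.28, 0.0, -0.96], [0.0, -1.0, -0.0]] cam in tool [-0.071 -0.125  0.001]
jar D [-0.17464285  0.00106097] knob D [-0.12453001 -0.00056193] bottle D [-0.17323008  0.13696422]
jar [0.89 0.46] [-0.18  0.45  1.9  -0.    0.79 -0.66]
jar [-0.89 -0.46] [-0.18  0.45  1.9  -0.    0.79  2.48]
jarup [0.89 0.46] [-0.18  0.26  1.79 -0.    1.1  -0.66]
jarup [-0.89 -0.46] [-0.18  0.26  1.79 -0.    1.1   2.48]
place [0.89 0.46] [-0.46  0.37  2.04 -0.    0.73 -0.94]
place [-0.89 -0.46] [-0.46  0.37  2.04 -0.    0.73  2.2 ]
knob [ 0.46 -0.89] [-0.25  0.45  1.82 -0.    0.87  0.84]
knob [-0.46  0.89] [-0.25  0.45  1.82 -0.    0.87 -2.3 ]
knobend [ 0.46 -0.89] [-0.19  0.41  1.88 -0.    0.84  0.9 ]
knobend [-0.46  0.89] [-0.19  0.41  1.88 -0.    0.84 -2.24]
```

```bash
python3 - <<'E'
from h import *
from workcell import *
q=quat(ey); J=[.5478,-.0981]
bot.reach([.43,-.20,.28],q)
hand.move_gripper(.07,30)
bot.servo_line([*J,.215],q,.25)
for n in ("wrist","top"):
    d=vision.read_camera(n); np.savez(f"pics/{n}1.npz",**d); cv2.imwrite(f"pics/{n}1.png",d["frame"][:,:,::-1])
    for nm,p in dict(jar=[*J,.106],knob=[.5695,-.1433,.131]).items(): print(n,nm,proj(d,p).round(1))
print(get_obs()["time_s"],get_obs()["position"])
E
```

```text
wrist jar [280.5 215.9]
wrist knob [278.6 284.3]
top jar [337.4 226.6]
top knob [359.  215.7]
3.1167 [ 0.5472024  -0.09904083  0.21572264]
```

View pics/wrist1.png

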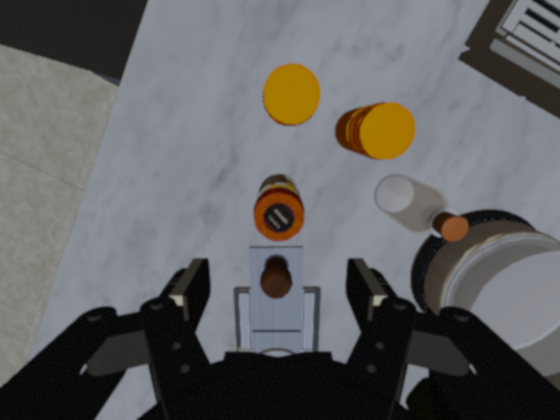

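The wrist view agrees: jar cap at (279,215) against a predicted (280,216), and knob at (275,284) against (279,284). The slide lies square to the jaws, so I'll descend and grip.

```bash
python3 - <<'E'
from h import *
from workcell import *
q=quat(ey); J=[.5478,-.0981]
bot.servo_line([*J,.088],q,.12)
o=get_obs();print(o["position"],o["wrist_force"])
hand.move_gripper(.03,35)
o=get_obs();print(o["gripper_width"],o["wrist_force"])
bot.servo_line([*J,.120],q,.1)
o=get_obs();print(o["gripper_width"],o["wrist_force"],o["time_s"])
for n in ("side","top"):
    d=vision.read_camera(n); cv2.imwrite(f"pics/{n}2.png",d["frame"][:,:,::-1])
E
python3 -c "
import cv2,numpy as np
s=cv2.imread('pics/side2.png')[110:250,200:340];t=cv2.imread('pics/top2.png')[140:280,270:410]
cv2.imwrite('pics/z2.png',cv2.resize(np.hstack([s,t]),None,fx=2.8,fy=2.8))"
```

```text
[ 0.5483275 -0.0982185  0.0886714] [ 0.08781361 -0.17837023  0.33725697]
0.043339326258953224 [-1.45543904  0.16708776  6.3577822 ]
0.04332174046584281 [ 0.48782088 -0.60082306 -0.79882995] 5.1417
```

View pics/z2.png

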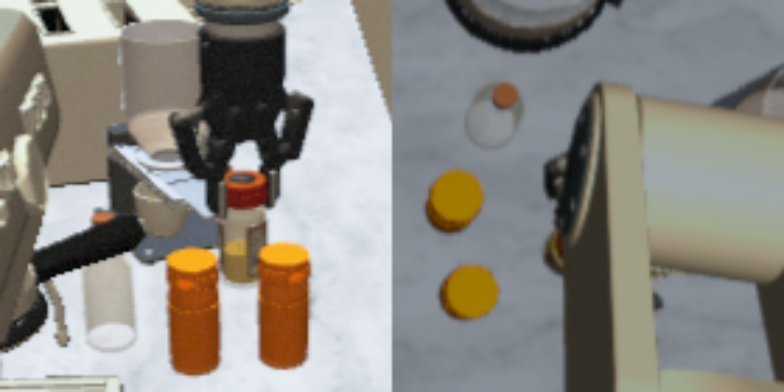

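The jar is lifted clear (about 1.1 N, matching its weight). Next I'll carry it to the robot side of the dispenser.

```bash
python3 - <<'E'
from h import *
from workcell import *
q=quat(ey); J=[.5478,-.0981]; P=[.4395,-.217]
d=np.load("pics/top0.npz"); print("edge",plane(d,400,312,0).round(3),"place px",proj(d,[*P,0]).round(),"D",D(P))
bot.servo_line([*J,.24],q,.25)
bot.servo_line([*P,.24],q,.25)
bot.servo_line([*P,.105],q,.2)
for z in (.094,.091,.089,.088,.087):
    bot.servo_line([*P,z],q,.03)
    o=get_obs(); print(z,o["position"][2].round(4),o["wrist_force"].round(2))
    if o["wrist_force"][2]>1.5: break
bot.dwell(.2)
d=vision.read_camera("side"); cv2.imwrite("pics/side3.png",d["frame"][:,:,::-1])
print(get_obs()["time_s"],proj(d,[*P,0]),proj(d,[*P,.106]))
E
```

```text
edge [ 0.339 -0.267  0.   ] place px [378. 272.] D [-0.11918463 -0.14990421]
0.094 0.094 [-1.24  0.55 -0.63]
0.091 0.0908 [-0.06 -0.01 -1.3 ]
0.089 0.0889 [-1.07 -0.62 -1.32]
0.088 0.0888 [-2.42  1.36 10.72]
9.0083 [322.65524501 199.49246437] [324.13774332 166.55484349]
```

View pics/side3.png

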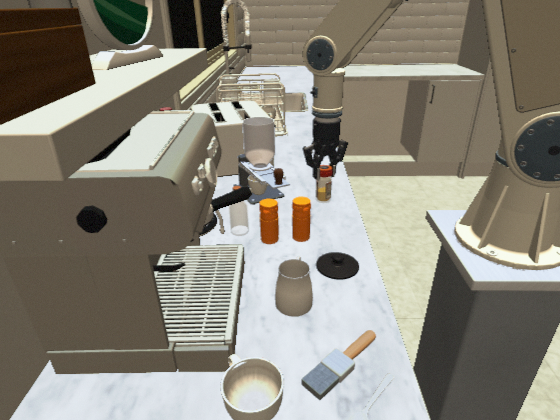

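The jar's base is at about (323,199) in the side view, as predicted, and contact was felt. I'll release it, rise, and look from above the knob.

```bash
python3 - <<'E'
from h import *
from workcell import *
q=quat(ey); P=[.4395,-.217]
hand.move_gripper(.07,30); bot.dwell(.1)
bot.servo_line([*P,.22],q,.2)
d=vision.read_camera("side"); cv2.imwrite("pics/side4.png",d["frame"][:,:,::-1])
qk=quat(ex); K=[.5688,-.1433]
bot.servo_line([.48,-.14,.24],qk,.15)
bot.servo_line([*K,.205],qk,.2)
for n in ("wrist","top"):
    d=vision.read_camera(n); np.savez(f"pics/{n}4.npz",**d); cv2.imwrite(f"pics/{n}4.png",d["frame"][:,:,::-1])
    print(n,proj(d,[*K,.131]).round(1),proj(d,[.4395,-.217,.106]).round(1))
s=vision.read_camera("side"); print("side knob",proj(s,[*K,.131]),proj(s,[*K,.113])); cv2.imwrite("pics/side4b.png",s["frame"][:,:,::-1])
o=get_obs();print(o["time_s"],o["position"],o["wrist_force"])
E
python3 -c "
import cv2,numpy as np
s=cv2.imread('pics/side4.png')[110:250,220:360];t=cv2.imread('pics/side4b.png')[110:250,220:360]
cv2.imwrite('pics/z4.png',cv2.resize(np.hstack([s,t]),None,fx=2.8,fy=2.8))"
```

```text
wrist [277.7 227.9] [283.6 366.6]
top [359. 216.] [391.3 273.1]
side knob [278.38710687 168.45343451] [278.48843226 174.65094461]
12.8333 [ 0.56791641 -0.14334874  0.20559013] [ 0.56190666 -0.42799797  0.14953843]
```

View pics/z4.png

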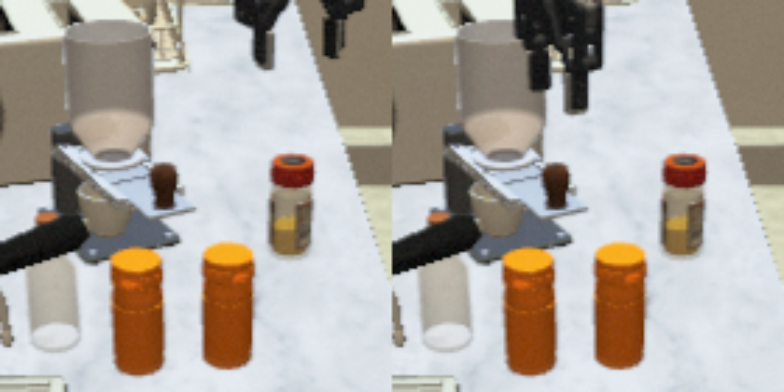

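View pics/wrist4.png

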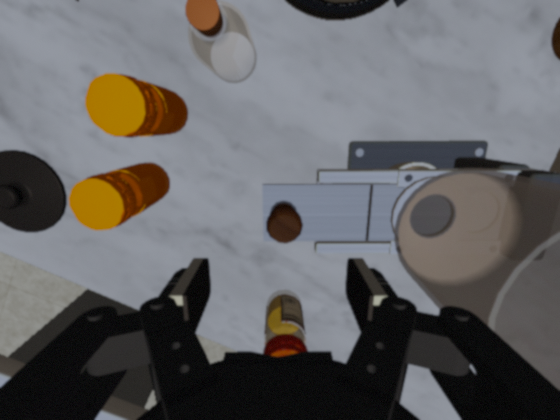

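```bash
python3 - <<'E'
from h import *
for f in ("wrist1","wrist4"):
    d=np.load(f"pics/{f}.npz"); t=d["frame"]
    u,v=(276,275) if f=="wrist1" else (285,222)
    hsv=cv2.cvtColor(t,cv2.COLOR_RGB2HSV)
    m=(hsv[...,2]<130)&(hsv[...,1]>70); c,s=blob(m,(u,v)); print(f,c,s,plane(d,*c,.115).round(4))
    z=cv2.resize(t[v-50:v+50,u-60:u+60,::-1],None,fx=5,fy=5,interpolation=cv2.INTER_CUBIC)
    for p,col in (([.5688,-.1433,.131],(0,255,0)),([.5688,-.1433,.113],(255,0,0))):
        x=proj(d,p); cv2.circle(z,(int((x[0]-u+60.5)*5),int((x[1]-v+50.5)*5)),4,col,-1)
    cv2.imwrite(f"pics/k_{f}.png",z)
a=cv2.imread("pics/k_wrist1.png");b=cv2.imread("pics/k_wrist4.png");cv2.imwrite("pics/k.png",cv2.resize(np.hstack([a,b]),None,fx=.66,fy=.66))
E
```

```text
wrist1 [275.75740319 278.05808656] [261 258  30  40 878] [ 0.5689 -0.1473  0.115 ]
wrist4 [283.82371459 223.24763903] [268 204  33  38 953] [ 0.5693 -0.1484  0.115 ]
```

View pics/k.png

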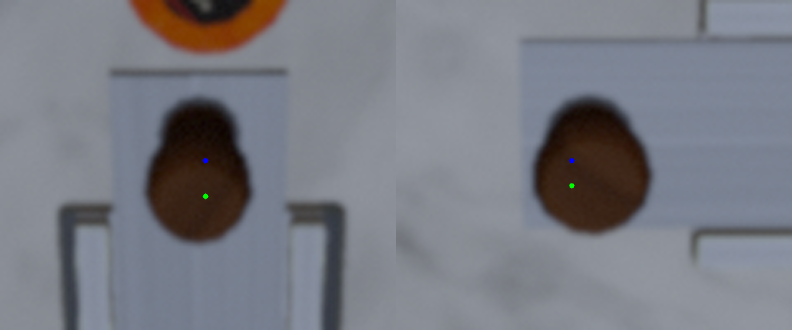

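```bash
python3 - <<'E'
from h import *
a=np.load("pics/wrist1.npz");b=np.load("pics/wrist4.npz");t=np.load("pics/top0.npz")
for z in (.115,.121,.127):
    for d,u,v in ((a,276.1,282.1),(b,284,226),(t,358.3,216.4)):
        p=plane(d,u,v,z); print(z,p.round(4),D(p).round(4))
# slide front corners / rail ends in wrist4, z=.089
print(*[ (n,D(plane(b,u,v,z)).round(4)) for n,u,v,z in (("fL",263.5,184,.089),("fR",264,240,.089),("lineL",371,185,.089),("lineR",369,240,.089),("rL",317.5,170,.095),("rR",316,242,.095))],sep="\n")
E
```

```text
0.115 [ 0.571  -0.1507  0.115 ] [-0.1173 -0.0027]
0.115 [ 0.5674 -0.1495  0.115 ] [-0.12   -0.0053]
0.115 [ 0.5696 -0.1454  0.115 ] [-0.1226 -0.0014]
0.121 [ 0.5694 -0.1476  0.121 ] [-0.1208 -0.0026]
0.121 [ 0.5692 -0.1484  0.121 ] [-0.1201 -0.0032]
0.121 [ 0.569 -0.144  0.121] [-0.1241 -0.0013]
0.127 [ 0.5679 -0.1445  0.127 ] [-0.1242 -0.0026]
0.127 [ 0.571  -0.1474  0.127 ] [-0.1202 -0.0011]
0.127 [ 0.5683 -0.1426  0.127 ] [-0.1257 -0.0012]
('fL', array([-0.1368,  0.0228]))
('fR', array([-0.137 , -0.0275]))
('lineL', array([-0.0469,  0.022 ]))
('lineR', array([-0.044 , -0.0274]))
('rL', array([-0.0929,  0.0354]))
('rR', array([-0.0917, -0.0269]))
```

The wrist views, taken 90° apart, agree on the knob being about 3 mm nearer the hopper than the top view says. I'll use the wrist estimate and watch the force while closing.

```bash
python3 - <<'E'
from h import *
from workcell import *
qk=quat(ex); 
p=W(-.1215,-.0022,.114); print(p)
bot.servo_line(p,qk,.12)
o=get_obs();print(o["position"],o["wrist_force"].round(1))
hand.move_gripper(.015,20); bot.dwell(.2)
o=get_obs();f=o["wrist_force"];print(o["gripper_width"],"TCP D",D(o["position"]).round(4),o["position"][2],"F ex,ey,z",f[:2]@ex,f[:2]@ey,f[2],o["time_s"])
for n in ("side","wrist"):
    d=vision.read_camera(n); cv2.imwrite(f"pics/{n}5.png",d["frame"][:,:,::-1])
E
python3 -c "
import cv2,numpy as np
s=cv2.imread('pics/side5.png')[110:250,220:360];t=cv2.imread('pics/wrist5.png')
cv2.imwrite('pics/z5.png',np.hstack([cv2.resize(s,(400,400)),cv2.resize(t,(400,300))[:0] if 0 else cv2.resize(t[80:420,110:450],(400,400))]))"
```

```text
[ 0.56944612 -0.14674403  0.114     ]
[ 0.56992583 -0.14686913  0.11465154] [-0.1  0.5  0.8]
0.027054697786903146 TCP D [-0.1208 -0.0019] 0.11469695734896566 F ex,ey,z 3.0251698199795443 -2.385077868354017 6.05953149163638 14.4
```

View pics/z5.png

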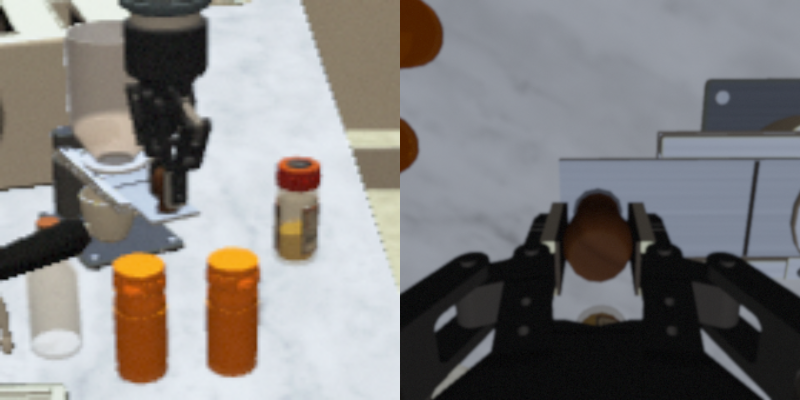

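The knob is gripped (27 mm wide) with small offset forces, and the gate is still shut. I'll tighten the grip and pull.

```bash
python3 - <<'E'
from h import *
from workcell import *
qk=quat(ex)
hand.move_gripper(.015,60); bot.dwell(.1)
o=get_obs();p0=o["position"].copy();print(o["gripper_width"],D(p0))
base=W(-.1215,-.0022,.114)
for s in (.004,.015,.030,.045):
    bot.servo_line(base-s*np.array([*ex,0]),qk,.04); 
    o=get_obs();f=o["wrist_force"];print(s,"D",(D(o["position"])-D(p0)).round(4),o["position"][2].round(4),o["gripper_width"].round(4),"F",(f[:2]@ex).round(1),(f[:2]@ey).round(1),f[2].round(1))
bot.dwell(.2)
for n in ("side","wrist","top"):
    d=vision.read_camera(n); np.savez(f"pics/{n}6.npz",**d); cv2.imwrite(f"pics/{n}6.png",d["frame"][:,:,::-1])
o=get_obs();print(D(o["position"])-D(p0),o["time_s"])
E
```

```text
0.025434295436387266 [-0.12075597 -0.00190547]Traceback (most recent call last):
  File "<stdin>", line 9, in <module>
AttributeError: 'float' object has no attribute 'round'
```

```bash
python3 - <<'E'
from h import *
from workcell import *
qk=quat(ex)
p0=np.array([-.12076,-.0019])
base=W(-.1215,-.0022,.114)
for s in (.015,.030,.045):
    bot.servo_line(base-s*np.array([*ex,0]),qk,.04); 
    o=get_obs();f=o["wrist_force"];print(s,"D",(D(o["position"])-p0).round(4),"z %.4f w %.4f"%(o["position"][2],o["gripper_width"]),"F",np.round([f[:2]@ex,f[:2]@ey,f[2]],1))
bot.dwell(.2)
for n in ("side","wrist","top"):
    d=vision.read_camera(n); np.savez(f"pics/{n}6.npz",**d); cv2.imwrite(f"pics/{n}6.png",d["frame"][:,:,::-1])
o=get_obs();print(D(o["position"])-p0,o["time_s"])
E
```

```text
0.015 D [-0.0143 -0.    ] z 0.1149 w 0.0252 F [ 8.5 -3.6  5.3]
0.03 D [-0.029  -0.0001] z 0.1149 w 0.0257 F [ 9.8 -3.5  5.5]
0.045 D [-0.0437 -0.0001] z 0.1149 w 0.0257 F [10.2 -5.   4.8]
[-0.04352521 -0.00011413] 16.8917
```

View pics/wrist6.png

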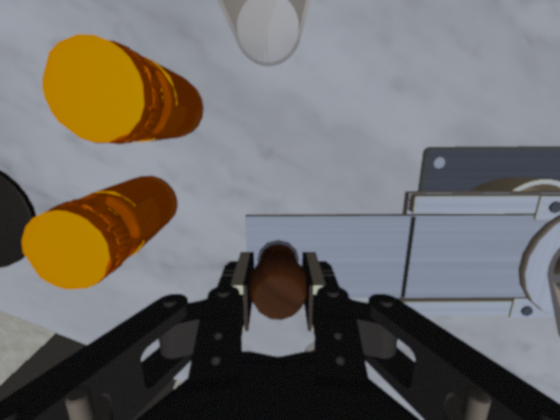

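View pics/side6.png

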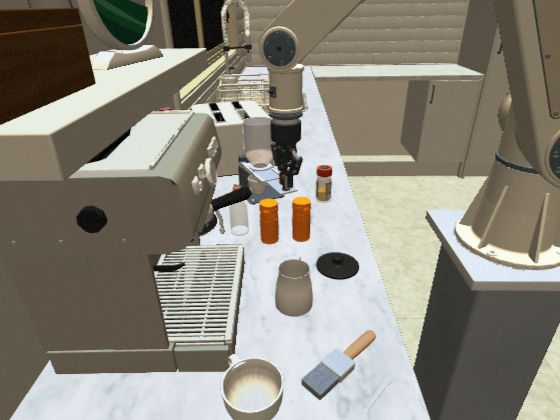

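```bash
python3 - <<'E'
import cv2
t=cv2.imread("pics/wrist6.png")[180:325,370:450]; cv2.imwrite("pics/z6.png",cv2.convertScaleAbs(cv2.resize(t,None,fx=4,fy=4,interpolation=cv2.INTER_CUBIC),alpha=1.5))
E
```

```text
(no output)
```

View pics/z6.png

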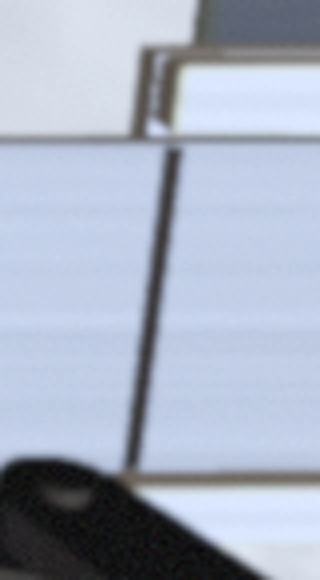

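```bash
python3 - <<'E'
from h import *
d=np.load("pics/wrist6.npz"); t=np.load("pics/top6.npz")
g=lambda x,y,z:D(plane(d,370+(x+.5)/4-.5,180+(y+.5)/4-.5,z)).round(4)
print("line",g(174,152,.089),g(132,465,.089))
print("railL top",g(174,64,.095),g(172,135,.095)," bottom",g(145,48,.075),g(137,135,.075))
print("railR top",g(128,485,.095))
z=t["frame"][170:230,320:400,::-1];cv2.imwrite("pics/t6.png",cv2.resize(z,None,fx=8,fy=8,interpolation=cv2.INTER_CUBIC))
E
```

```text
line [-0.09    0.0217] [-0.0897 -0.0268]
railL top [-0.0946  0.0353] [-0.0935  0.0259]  bottom [-0.0895  0.0331] [-0.089   0.0199]
railR top [-0.0929 -0.0262]
```

View pics/t6.png

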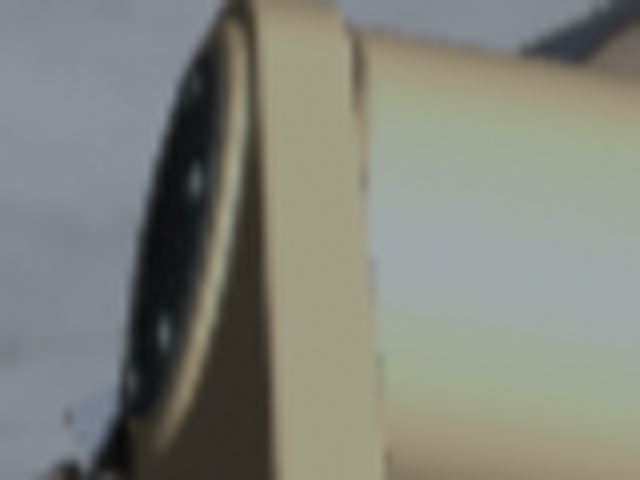

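The line is still 1.5–3 mm behind the rail ends by the wrist view (-0.090 against about -0.093), and the TCP travel is 43.6 mm. I'll pull about 2 mm more.

```bash
python3 - <<'E'
from h import *
from workcell import *
qk=quat(ex)
p0=np.array([-.12076,-.0019])
base=W(-.1215,-.0022,.114)
bot.servo_line(base-.047*np.array([*ex,0]),qk,.02); bot.dwell(.5)
for i in range(2):
    o=get_obs();f=o["wrist_force"];print("D",(D(o["position"])-p0).round(4),"z %.4f w %.4f t %.2f"%(o["position"][2],o["gripper_width"],o["time_s"]),"F",np.round([f[:2]@ex,f[:2]@ey,f[2]],1)); bot.dwell(.5)
d=vision.read_camera("wrist"); np.savez("pics/wrist7.npz",**d)
t=d["frame"][180:325,350:470,::-1]; z=cv2.convertScaleAbs(cv2.resize(t,None,fx=4,fy=4,interpolation=cv2.INTER_CUBIC),alpha=1.5)
s=vision.read_camera("side")["frame"][110:255,220:340,::-1]
cv2.imwrite("pics/z7.png",cv2.resize(np.hstack([z,cv2.resize(s,None,fx=4,fy=4)]),None,fx=.83,fy=.83))
E
```

```text
D [-0.0455 -0.0001] z 0.1149 w 0.0252 t 17.64 F [10.6 -4.9  5.1]
D [-0.0455 -0.0001] z 0.1149 w 0.0258 t 18.14 F [11.1 -5.5  4.8]
```

View pics/z7.png

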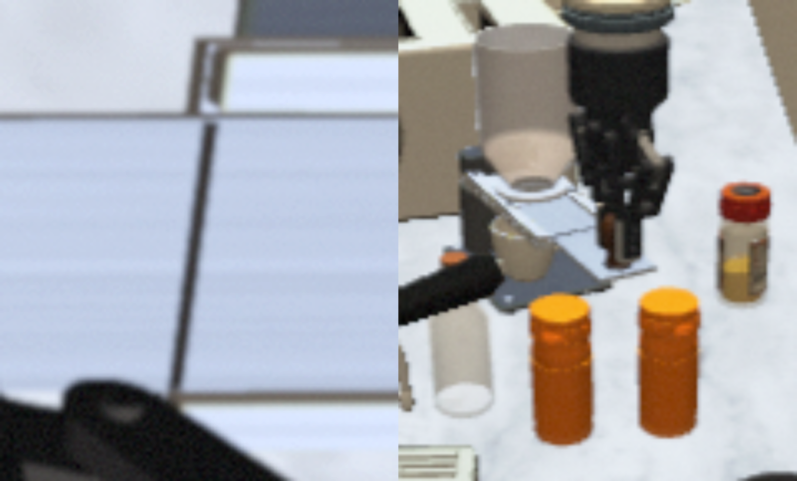

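The line now meets the rails' front faces, travel is 45.5 mm, and the spring load of about 11 N matches the figure for the line. The jar and bottle are upright, so I'll hand in.

```bash
python3 -c "
from workcell import hand_in
print(hand_in())"
```

```text
the job is handed in; nothing more can be done
None
```

The gate is pulled out to its line and the knob is still held in the gripper. I handed the job in at about 18 s; no verdict was reported.

- **Jar:** The spice jar was the one in front of the knob. I lifted it by its cap and set it upright on the robot side of the dispenser, about 150 mm to one side of the knob's path, then let go. The bottle, the orange look-alikes and everything else were left alone.
- **Gate:** I gripped the knob along the pull direction with 60 N. The gripper travelled 45.5 mm, holding steady over the last 0.5 s. The pull was about 11 N, against the 11.5 N given for the line. In the wrist picture the line meets the rails' front ends.
- **Disagreements:** The wrist and top cameras differed by about 3–4 mm on where the knob stood. I used the wrist view, and the knob was gripped with little offset force. At 43.6 mm of travel the wrist view showed the line 1.5–3 mm short, so I pulled about 2 mm more. I judge the line to be within 1–2 mm of the rail ends.
- **Not checked:** I compared the cup, jug, brush and lid only by eye in the side pictures. The top camera was blocked by the arm at the end.

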